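# Close and lock the gate of a gel casting stand

## Task

A gel tray lies loose in its casting stand. Using only the fingertips, push the cam lever by its knob all the way out so that the cam turns to its low point and frees the gate; then push the sliding gate forward until it is fully home, with the tray held snug between gate and fixed end wall; then push the lever back fully home to lock the gate there. Never push on the gate while the lever is locked, do not grip or lift anything, and leave the tray lying flat and the things around the stand where they are.

Things in the scene. Friction and masses are not known exactly. Their poses are not given: they have to be found in the camera images.
- stand: grey gel casting stand, fixed to the bench, pose differs per run; origin on the bench. Own axes: +x the way the gate closes, +y the cam lever's side. Deck x -115..135, y -60..60 mm, top at z 24. At +x a fixed end wall (z to 68) with a black gasket, face at x 110. Behind the gate a 20 mm wide tongue (centre line, z to 35) runs back through a low guide (z to 39); the cam is on its +y side
- gate (a joint): gate position along the stand's +x, metres: 0 is right back, about 0.030 is fully home, stopped by the tray against the fixed wall. Starts at 0 to 0.012. Slides with 1.5 N of friction when the cam is low (plus the tray's); while the lever is locked a shoe grips its tongue and it holds against a 30 N push
- gate_back (a point): middle of the gate's flat upright back face (it looks to the stand's -x), at z 50 mm; push here towards +x. The gate is a grey upright plate 84 mm wide and 14 mm thick, from the deck up to z 68 mm; its back is free for 27 mm either side of the middle, with low ribs beyond
- gate_face (a point): the gasket face of the gate, on its front, at z 44 mm
- stop_face (a point): the gasket face of the fixed end wall, at z 44 mm; gate_face comes to 100 mm (the tray's length) from it when the tray is snug
- cam (a joint): lever angle, rad: 0 is locked (lever points back, 10 degrees off the stand's -x towards +y); grows as the lever swings clockwise seen from above, out over the +y side, to a stop at 2.09 (50 degrees from +x towards +y) where the cam is at its low point. Above 0.4 the cam no longer presses. Starts at 0 to 0.1. Stays where it is left; takes 2 to 8 N at the knob
- cam_pivot (a point): pivot axis of the cam lever (axis vertical), at z 43 mm, 72 mm behind the stand's origin and 35 mm to its +y side
- lever_knob (a point): centre of the upright black finger knob at the lever's end, at z 64 mm. Round, 16 mm across, straight from z 50 to 75 mm, 68 mm from the pivot; the lever arm below it (12 mm wide) has its top at z 43 mm. It can be pushed from any side
- tray: loose clear (whitish) gel tray, 100 mm (x) by 76 mm (y) by 28 mm, open at both ends, lying on the deck between low side rails with 1.5 mm play each side, between gate and fixed wall; origin at the centre of its underside. It starts 1 to 6 mm off the fixed wall's gasket and is pushed along by the gate
- comb: bystander: blue gel comb, 122 mm long, lying on the bench; origin at the centre of its underside
- vial: bystander: brown vial with a dark cap, 32 mm across and 66 mm high, standing alone to the right of the stand; origin at the centre of its underside
- cap: bystander: blue bottle cap, 51 mm across and 24 mm high, on the bench; origin at the centre of its underside
- beaker_1: bystander: small clear beaker, 55 mm across and 67 mm high, standing on the bench; origin at the centre of its underside
Not all that is in view belongs to the job. What is shaped like the tray but green is not meant.

How it is judged:
On the way, in this order (a step that is already met when the one before it is completed fails the run):
1. the cam lever is swung right out (angle over 1.7 rad), the gate not yet home (value of joint cam above 1.7 rad and value of joint gate below 0.024 m), for 0.2 s.
2. with the cam still at its low point the gate is home (within 2 mm) on the tray (value of joint gate above 0.028 m and value of joint cam above 1.2 rad), for 0.2 s.
3. the lever is back in its locked position (angle under 0.2 rad) with the gate home (value of joint cam below 0.2 rad and value of joint gate above 0.028 m), for 0.2 s.
At the end, for the whole second after the job is handed in: the cam lever is locked (angle under 0.2 rad); the gate is home (joint over 0.028 m, gaskets 98 to 102 mm apart) with the tray at rest flat on the deck between the gaskets (centre 57 to 63 mm ahead of the stand's origin, tilt under 0.06 rad) (all of step 3 and distance between gate_face and stop_face above 0.098 m and x of tray in the frame of stand between 0.057 and 0.063 m and z of tray in the frame of stand below 0.027 m and angle between tray's own z axis and vertical below 0.06 rad and linear speed of tray below 0.02 m/s); the robot touches nothing.
It fails at once if the gate is pushed (over 6 N) while the cam clamp is still locked (lever angle under 0.3 rad) (value of joint cam below 0.3 rad and contact force between the fingers and gate above 6 N).
It fails at once if the tray is lifted or tipped (z of tray in the frame of stand above 0.036 m or angle between tray's own z axis and vertical above 0.2 rad).
It fails at once if a bystander is moved or lifted by more than 20 mm, or knocked over (distance of any of comb, beaker_1, vial, cap from where it was at the start of the episode above 0.02 m or angle between any of vial, beaker_1's own z axis and vertical above 0.5 rad).
It also fails if it takes over 61 s, if anything falls off the work surface, if the arm or the gripper's body presses on something with over 40 N, if the wrist force passes 120 N, or if a joint passes its speed limit or range.

## Robot

A 7-joint arm with a two-finger parallel gripper is mounted at the origin on a cart in front of the work surface, level with it; the furniture and walls round the work are solid. World frame = base frame: x ahead of the robot, y to its left, z up, the work surface at z = 0. Lengths are in m, angles in rad, forces in N, time in s.
With the tool pointing down it reaches from about 0.425 to 0.825 m from the base axis. Payload 3.6 kg.
Tool frame: the origin (TCP) lies where the fingers leave the gripper's body, on its centre line; the fingertips stand 73 mm ahead of it and the grasp point (between the pads) lies 54 mm ahead of it; z points along the fingers, y is the line along which they close (so a half turn about z gives the same grasp; the last joint's range is limited). The gripper opens to 85 mm and grips with 20 to 120 N. Pads are 22 mm wide; open, the fingers measure 114 mm over their backs; the gripper's body (76 mm by 85 mm) begins 54 mm behind the grasp point. The pads swing forward as they close: fully open they stand 13 mm farther back than shut.
Start: joints at [-1.337, 0.615, -0.013, 1.423, 0.008, 1.103, -0.04], TCP at [0.167, 0.628, 0.304] pointing down, gripper open.
Joint ranges: [-3.12, 3.12], [-0.3, 2.06], [-1.34, 1.32], [0.26, 2.42], [-1.36, 4.5], [0.01, 1.98], [-2.84, 2.84]. Speed limits (rad/s): [2.79, 2.79, 3.14, 3.14, 3.14, 3.14, 3.14].

## Interface

Orientations are given as a unit quaternion [x, y, z, w].
In Python, from station import arm, snapshot, camera_info, ticket gives the robot as it stands. Calls block until the motion is done:
- arm.movep(position, orientation): joint-space move of the TCP to a pose.
- arm.line_to(position, velocity=0.15, ori=None): straight line of the TCP; ori=None keeps the orientation; velocity is the mean speed in m/s.
- arm.move_j(angles): joint-space move.
- arm.move_gripper(opening, effort=None): opening from 0.0 (shut) to 1.0 (fully open); effort is the grip in N (None keeps the last); returns when the fingers have stopped.
- arm.pause(seconds).
- arm.ik(position, orientation): joint angles nearest the present ones, or None.
- snapshot(name): name is "scene" or "top"; returns the picture (384x512x3 uint8, blue, green, red); there is no depth.
- camera_info(name): a dict with "fx", "fy", "cx", "cy" (pixels), "R" (3x3) and "t" (3): a world point X has camera coordinates R X + t. Camera axes: x right, y down, z forward; pixel columns grow to the right and rows downward; lengths in m; the calibration is good to about 2 mm. A picture is of the moment at which its call begins. camera_info takes no time and is no camera call.
A pose or a line that the arm cannot do raises arm.MotionError and nothing moves.
- ticket.finish_job(): hands the job in; it is judged then, once.
Readings, each from a call of its own:
- arm.read_time(): time.
- arm.read_joint_positions(): joint angles.
- arm.read_dq(): joint speeds.
- arm.read_effort(): joint torques, N m.
- arm.read_tool_pos(): TCP position.
- arm.read_eef_rot(): TCP orientation.
- arm.read_ft_force(): force on the tool from outside, world axes, zero at the start.
- arm.read_wrist_torque(): the same for the moment, N m.
- arm.read_opening(): opening from 0.0 (shut) to 1.0 (fully open).
- arm.read_finger_force(): force on a finger pad.
Only numpy, scipy, OpenCV 4.12 (cv2) and the standard library are available. Lean on these libraries where they do the work, as an engineer would, in place of code of your own. Each camera call takes 0.05 s, during which the arm holds its last target. There are 200 camera calls.

## Working session

There is one attempt and no reset: what is moved stays moved. The work goes in short steps, each a Python script; the robot and the scene stay as the last script left them, time stands still between calls to the robot, and variables do not carry over. Pictures are saved under pics/ and viewed, at most 10 in all, crops included, and the job is handed in when it is done.

```bash
mkdir -p pics; python3 - <<'E'
from station import *
import cv2
for n in("scene","top"):
    cv2.imwrite(f"pics/{n}0.png",snapshot(n)); c=camera_info(n); print(n,c)
print(arm.read_tool_pos(),arm.read_eef_rot(),arm.read_time())
E
```

```text
scene {'fx': 362.0299490855178, 'fy': 362.0299490855178, 'cx': 259.4346538718596, 'cy': 194.02342498611063, 'R': array([[ 0.74331317, -0.66856708,  0.02244102],
       [-0.3683902 , -0.43711711, -0.8204982 ],
       [ 0.55836744,  0.60162006, -0.57120846]]), 't': array([-0.58982414,  0.08219906,  0.78296493])}
top {'fx': 465.598519077391, 'fy': 465.598519077391, 'cx': 262.504863264289, 'cy': 191.26511818870088, 'R': array([[-0.01389884, -0.99985602, -0.00973449],
       [-0.99854044,  0.01438738, -0.05205754],
       [ 0.05219009,  0.00899674, -0.99859664]]), 't': array([-0.29386937,  0.51185552,  1.25470474])}
[0.16681695 0.62768747 0.30283432] [ 1.29498629e-01  9.91578899e-01 -1.17235444e-03 -1.31722846e-04] 0.1
```

View pics/scene0.png

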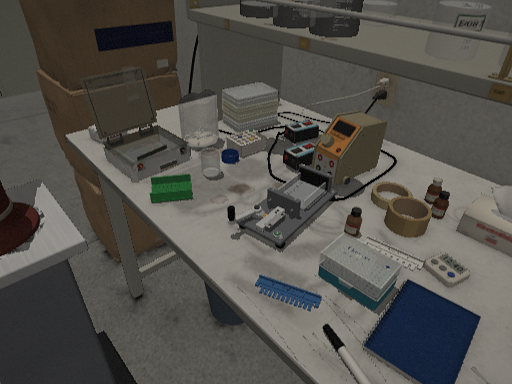

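View pics/top0.png

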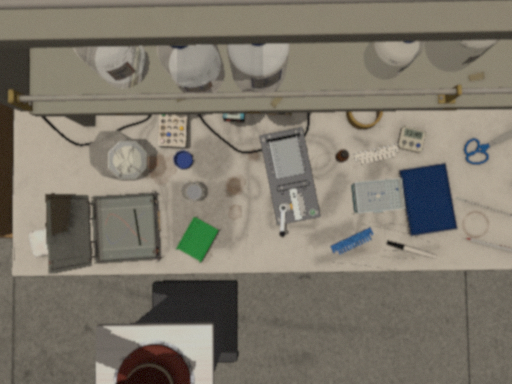

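```bash
python3 - <<'E'
import cv2,numpy as np
a=cv2.imread("pics/top0.png")[115:250,235:360]; b=cv2.imread("pics/scene0.png")[155:255,215:345]
a=cv2.resize(a,None,fx=4.4,fy=4.4,interpolation=cv2.INTER_CUBIC)[:594,:400+150]
cv2.imwrite("pics/c1.png",a)
cv2.imwrite("pics/c2.png",cv2.resize(b,None,fx=5.5,fy=5.5,interpolation=cv2.INTER_CUBIC))
E
```

```text
(no output)
```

View pics/c1.png

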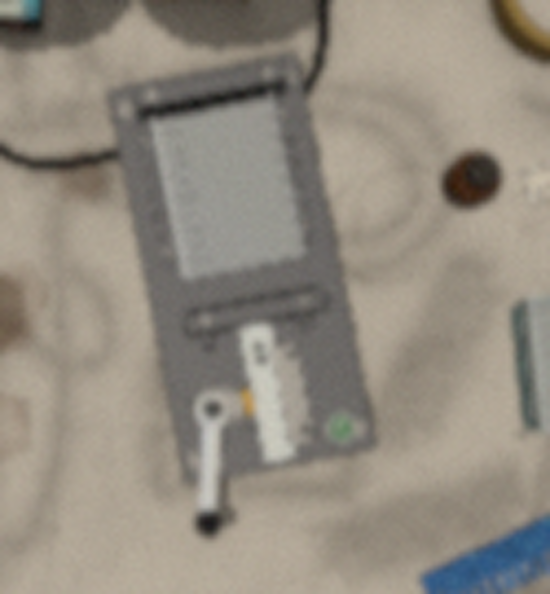

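View pics/c2.png

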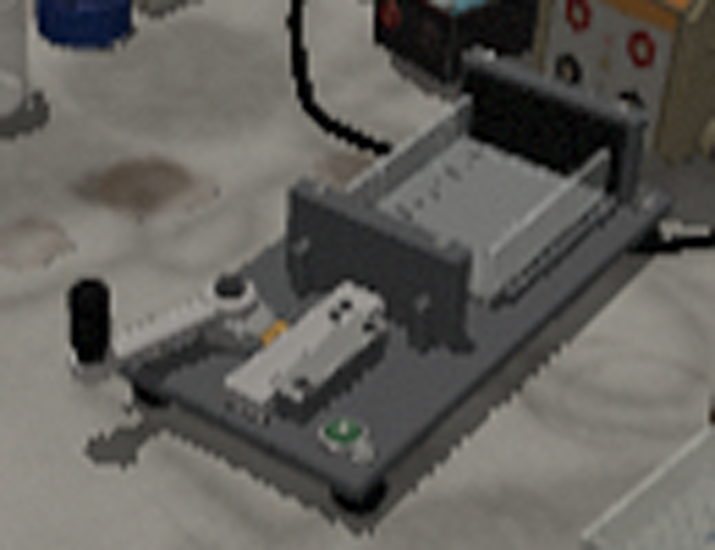

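The scene shows the stand with lever knob. Candidates in the top image: lever knob at (282,233), not the black pen (405,248) or the dark vial cap (342,155). The tray is the whitish one at (288,155), not the green one at (198,240). The crops confirm both: the lever points back, locked, with the cam pivot at about (283,208).

```bash
cat > h.py <<'E'
from station import *
import numpy as np, cv2
from scipy.spatial.transform import Rotation as Ro
def ray(n,px,z):
    c=camera_info(n); R,t=np.array(c["R"]),np.array(c["t"])
    o=-R.T@t; d=R.T@[(px[0]-c["cx"])/c["fx"],(px[1]-c["cy"])/c["fy"],1]
    return (o+d*(z-o[2])/d[2])[:2]
E
python3 - <<'E'
from h import *
f=lambda n,p,z: ray(n,(np.array(p)+.5)/(4.4 if n=="top" else 5.5)-.5+((235,115) if n=="top" else (215,155)),z)
P={}
# stand xy, z, pixel
F=[((135,60),24,"top",(110,95)),((-115,60),24,"top",(185,480)),((-115,-60),24,"top",(378,440)),
   ((-72,35),50,"top",(212,408)),((-115,-60),22,"scene",(357,488)),((-72,35),50,"scene",(234,288))]
S=np.array([a[0] for a in F])/1000.; W=np.array([f(a[2],a[3],a[1]/1000) for a in F])
A=cv2.estimateAffinePartial2D(S[:4],W[:4])[0]  # scale check
print("scale",np.hypot(*A[:,0]))
s0,w0=S[:4].mean(0),W[:4].mean(0); U,_,V=np.linalg.svd((S[:4]-s0).T@(W[:4]-w0)); R=(U@V).T
t=w0-R@s0; yaw=np.arctan2(R[1,0],R[0,0]); print("origin",t,"yaw",np.degrees(yaw))
print("resid mm",((S@R.T+t)-W).round(4)*1000)
for n,p,z in[("top",(208,523),.075),("scene",(88,290),.075)]: print("knob stand mm",(R.T@(f(n,p,z)-t)*1000).round(1))
for p in[(187,312),(326,290)]: print("gate top back",(R.T@(f("top",p,.068)-t)*1000).round(1))
np.save("stand.npy",[*t,yaw])
E
```

```text
scale 0.97053592772604
origin [ 0.54053461 -0.3765204 ] yaw 10.68382776486005
resid mm [[ 5.5  2.9]
 [-2.9 -0.9]
 [-3.4 -0.8]
 [ 0.8 -1.2]
 [-0.6 -2.2]
 [ 1.7  4.3]]
knob stand mm [-138.1   53.1]
knob stand mm [-136.9   53.1]
gate top back [-14.2  40.1]
gate top back [-17.9 -43. ]
```

Knob lies at stand (-137.5, 53), which matches a cam angle of about 0.1, so the frame is good. Next I check that the arm can follow the path.

```bash
cat >> h.py <<'E'
import os
if os.path.exists("stand.npy"):
    ox,oy,yaw=np.load("stand.npy")
def w(x,y,tipz):  # stand mm -> TCP world
    c,s=np.cos(yaw),np.sin(yaw); x,y=x/1e3,y/1e3
    return np.array([ox+c*x-s*y,oy+s*x+c*y,tipz/1e3+.073])
def q(a,sg=1):  # tool x along stand angle a (rad), pointing down
    a=a+yaw; x=sg*np.array([np.cos(a),np.sin(a),0]); z=np.array([0,0,-1.])
    return Ro.from_matrix(np.c_[x,np.cross(z,x),z]).as_quat()
def lever(th,off,tipz):  # finger centre, off mm along clockwise tangent from the knob
    a=np.pi-np.radians(10)-th; u=np.array([np.cos(a),np.sin(a)]); t=np.array([u[1],-u[0]])
    p=np.array([-72,35])+68*u+off*t
    return w(*p,tipz), np.arctan2(t[1],t[0])
E
python3 - <<'E'
from h import *
for sg in(1,-1):
  for off in(-19,19):
    for th in(0,.5,1,1.5,2.1):
        p,a=lever(th,off,54); j=arm.ik(p,q(a,sg)); print(sg,off,th,p.round(3),None if j is None else np.round(j,2))
  for x in(-60,-15): j=arm.ik(w(x,0,46),q(0,sg)); print("gate",sg,None if j is None else np.round(j,2))
E
```

```text
1 -19 0 [ 0.396 -0.375  0.127] [ 0.42  0.74  0.48  1.91 -0.57  0.62  1.27]
1 -19 0.5 [ 0.394 -0.34   0.127] [ 0.34  0.73  0.51  1.98 -0.63  0.59  0.79]
1 -19 1 [ 0.41  -0.309  0.127] [ 0.15  0.79  0.73  2.   -0.84  0.68  0.44]
1 -19 1.5 [ 0.439 -0.289  0.127] [ 0.12  0.78  0.68  1.97 -0.78  0.67 -0.19]
1 -19 2.1 [ 0.48  -0.287  0.127] [-0.11  1.02  1.13  1.88 -1.11  1.04 -0.57]
1 19 0 [ 0.395 -0.337  0.127] [ 0.29  0.75  0.6   1.99 -0.71  0.62  1.37]
1 19 0.5 [ 0.412 -0.307  0.127] [ 0.15  0.78  0.71  2.   -0.83  0.67  0.92]
1 19 1 [ 0.442 -0.288  0.127] [ 0.12  0.78  0.67  1.97 -0.77  0.67  0.3 ]
1 19 1.5 [ 0.477 -0.286  0.127] [ 0.14  0.78  0.58  1.88 -0.66  0.68 -0.36]
1 19 2.1 [ 0.513 -0.306  0.127] [-0.08  1.06  1.13  1.77 -1.1   1.09 -0.63]
gate 1 [ 0.22  0.91  0.75  1.71 -0.8   0.85 -0.05]
gate 1 [ 0.22  0.92  0.68  1.61 -0.71  0.87 -0.2 ]
-1 -19 0 [ 0.396 -0.375  0.127] [ 0.1   1.01  1.13  1.92 -1.12  1.02 -1.36]
-1 -19 0.5 [ 0.394 -0.34   0.127] [ 1.04  0.74 -0.57  1.96  0.66  0.64  2.69]
-1 -19 1 [ 0.41  -0.309  0.127] [ 0.75  0.67 -0.22  1.99  0.28  0.51  2.48]
-1 -19 1.5 [ 0.439 -0.289  0.127] [ 0.58  0.68 -0.07  1.96  0.08  0.51  2.11]
-1 -19 2.1 [ 0.48  -0.287  0.127] [ 0.42  0.71  0.13  1.86 -0.15  0.57  1.7 ]
-1 19 0 [ 0.395 -0.337  0.127] [ 0.04  0.99  1.13  1.99 -1.13  0.99 -1.37]
-1 19 0.5 [ 0.412 -0.307  0.127] [ 0.96  0.73 -0.55  1.98  0.65  0.62  2.62]
-1 19 1 [ 0.442 -0.288  0.127] [ 0.66  0.68 -0.19  1.95  0.24  0.53  2.46]
-1 19 1.5 [ 0.477 -0.286  0.127] [ 0.55  0.71 -0.07  1.87  0.08  0.57  2.07]
-1 19 2.1 [ 0.513 -0.306  0.127] [ 0.42  0.75  0.14  1.75 -0.16  0.64  1.7 ]
gate -1 [ 0.66  0.78 -0.04  1.69  0.04  0.67  2.36]
gate -1 [ 0.62  0.82 -0.05  1.6   0.05  0.72  2.3 ]
```

```bash
python3 - <<'E'
from h import *
arm.move_gripper(0.0)
q0=arm.read_eef_rot()
p,a=lever(.08,-26,54)
try: arm.line_to([.2,.48,.42],.3)
except arm.MotionError as e: print(e); arm.movep([.2,.48,.42],q0)
arm.movep([p[0],p[1],.40],q(a)); print(arm.read_time(),arm.read_tool_pos())
arm.line_to([p[0],p[1],.21],.2); print(arm.read_time(),arm.read_tool_pos(),p,arm.read_ft_force())
for n in("scene","top"): cv2.imwrite(f"pics/{n}1.png",snapshot(n))
s=cv2.imread("pics/scene1.png")[90:260,170:370];t=cv2.imread("pics/top1.png")[90:260,200:360]
cv2.imwrite("pics/m1.png",cv2.resize(np.hstack([s,t]),None,fx=2.2,fy=2.2))
E
```

```text
4.725 [ 0.39458136 -0.3760449   0.39977356]
5.825 [ 0.3939165  -0.37751503  0.21108248] [ 0.39368323 -0.3767901   0.127     ] [ 0.32209357 -0.14844062 -0.4236347 ]
```

View pics/m1.png

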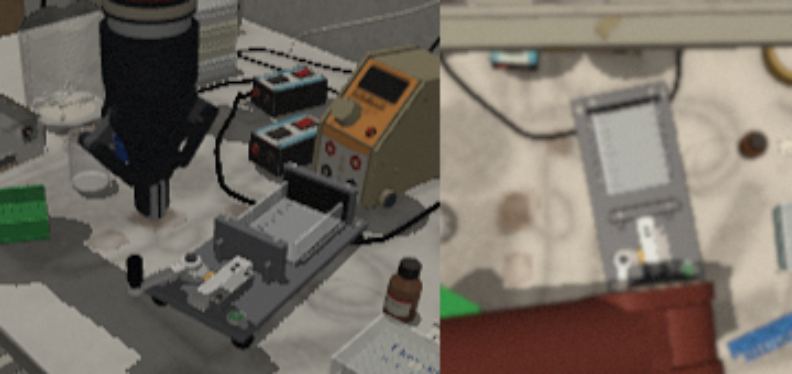

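Fingers are shut above the space inside the knob, and the knob and stand are undisturbed. Now I lower and sweep the lever out.

```bash
python3 - <<'E'
from h import *
c=camera_info("scene"); X=np.array(c["R"])@(arm.read_tool_pos()-[0,0,.073])+c["t"]; print("tip px",X[:2]/X[2]*362+[c["cx"],c["cy"]],"seen ~240,187")
p,a=lever(.08,-26,54); arm.line_to(p,.15,q(a)); f0=arm.read_ft_force(); print(f0)
for th in np.arange(0.05,2.06,.1):
    p,a=lever(th,-19,54); arm.line_to(p,.08,q(a))
    f=arm.read_ft_force()-f0; print(round(th,2),f.round(1),end=" ")
    if np.hypot(*f[:2])>25: print("STOP"); break
print(arm.read_time(),arm.read_tool_pos(),p)
for n in("scene","top"): cv2.imwrite(f"pics/{n}2.png",snapshot(n))
s=cv2.imread("pics/scene2.png")[90:260,170:370];t=cv2.imread("pics/top2.png")[90:260,200:360]
cv2.imwrite("pics/m2.png",cv2.resize(np.hstack([s,t]),None,fx=2.2,fy=2.2))
E
```

```text
tip px [237.86283175 188.10122625] seen ~240,187
[-0.01825814 -0.53650402  0.3330184 ]
0.05 [-0.6  0.2 -0.2] 0.15 [-0.1 -0.4  0.5] 0.25 [-0.5 -1.3  0.6] 0.35 [-0.8  0.6 -0.5] 0.45 [-0.4 -0.1 -0.1] 0.55 [-1.   1.5  0.5] 0.65 [ 1.   0.  -1.4] 0.75 [-0.4  0.7 -0.1] 0.85 [-0.3 -0.1 -0.3] 0.95 [-0.7  0.3 -0.2] 1.05 [-0.1  0.5 -0.4] 1.15 [-0.6  1.2  0.4] 1.25 [-0.8  0.8 -0.8] 1.35 [ 1.1  0.6 -0. ] 1.45 [-0.  -0.2  0.2] 1.55 [ 0.5  0.6 -0.9] 1.65 [ 0.9  0.2 -0. ] 1.75 [ 0.   0.2 -0.9] 1.85 [-0.9  0.7 -0.5] 1.95 [ 0.4  0.1 -0.8] 2.05 [-0.   0.5 -0.4] 11.875 [ 0.47700421 -0.28631812  0.12705033] [ 0.47696142 -0.28620608  0.127     ]
```

View pics/m2.png

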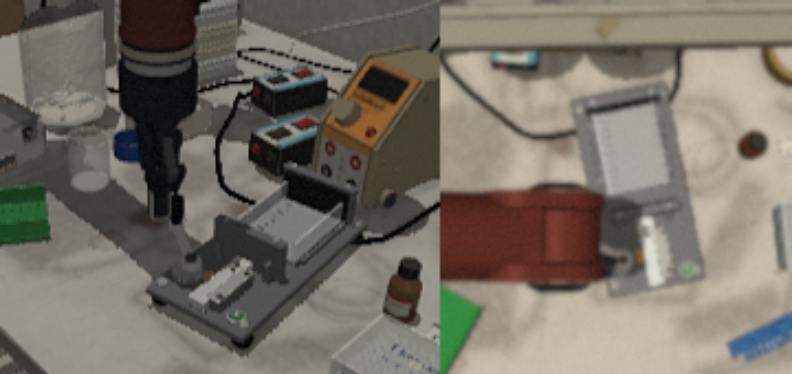

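The lever has swung out with the knob at about scene pixel (251,183). I nudge it to the stop, then retreat and measure the angle.

```bash
python3 - <<'E'
from h import *
for th in np.arange(2.07,2.27,.025):
    p,a=lever(th,-19,54); arm.line_to(p,.05,q(a))
    f=arm.read_ft_force(); print(round(th,3),f.round(1),end=" ")
    if np.hypot(*f[:2])>6: break
p,a=lever(th,-30,54); arm.line_to(p,.15)
p[2]=.2; arm.line_to(p,.25)
g=w(-75,0,0); g[2]=.2
arm.line_to(g,.25,q(0)); print(arm.read_time(),arm.read_tool_pos(),g)
for n in("scene","top"): cv2.imwrite(f"pics/{n}3.png",snapshot(n))
s=cv2.imread("pics/scene3.png")[90:260,170:370];t=cv2.imread("pics/top3.png")[90:260,200:360]
cv2.imwrite("pics/m3.png",cv2.resize(np.hstack([s,t]),None,fx=2.2,fy=2.2))
E
```

```text
2.07 [-1.1  1.   1.3] 2.095 [-3.5  1.6  3.1] 2.12 [-6.5  4.   4.4] 14.2917 [ 0.46700304 -0.38947238  0.19874056] [ 0.46683472 -0.3904246   0.2       ]
```

View pics/m3.png

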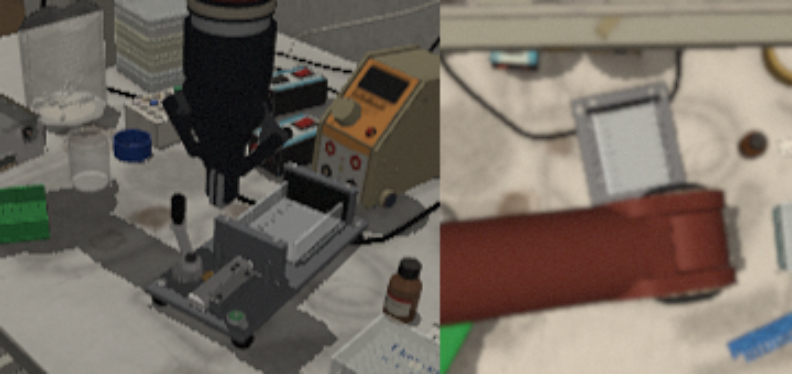

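```bash
python3 - <<'E'
from h import *
arm.line_to(w(-65,0,47),.15,q(0)); f0=arm.read_ft_force(); print(f0)
d=np.array([np.cos(yaw),np.sin(yaw)])
arm.line_to(w(-46,0,47),.08)
for x in np.arange(-44,-3,1.5):
    arm.line_to(w(x,0,47),.05); f=arm.read_ft_force()-f0; print(x,round(f[:2]@d,1),end="; ")
    if f[:2]@d<-12: break
arm.pause(.3); print(arm.read_ft_force()-f0,arm.read_tool_pos(),w(x,0,47),arm.read_time())
arm.line_to(w(x-15,0,47),.1)
for n in("scene","top"): cv2.imwrite(f"pics/{n}4.png",snapshot(n))
s=cv2.imread("pics/scene4.png")[130:250,200:350]
cv2.imwrite("pics/m4.png",cv2.resize(s,None,fx=4,fy=4))
E
```

```text
[0.02363104 0.29916293 1.00012928]
-44.0 -1.2; -42.5 0.1; -41.0 0.6; -39.5 0.6; -38.0 -1.0; -36.5 -2.2; -35.0 -0.5; -33.5 -0.8; -32.0 -1.1; -30.5 -1.2; -29.0 -0.4; -27.5 -1.4; -26.0 -0.6; -24.5 -0.6; -23.0 -1.0; -21.5 -2.2; -20.0 -0.4; -18.5 -0.7; -17.0 -2.8; -15.5 -4.7; -14.0 -6.6; -12.5 -7.9; -11.0 -10.6; -9.5 -13.8; [-13.18710423  -0.22341767   3.17909225] [ 0.5250545  -0.37960222  0.1200763 ] [ 0.53119929 -0.3782816   0.12      ] 21.7583
```

View pics/m4.png

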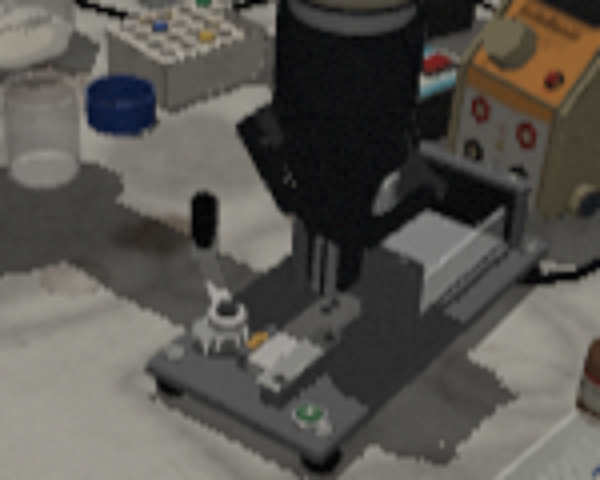

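The gate stopped hard at the expected home position (finger at -15.8, expected -15). Now I push the lever back.

```bash
python3 - <<'E'
from h import *
p=np.array(arm.read_tool_pos()); p[2]=.19; arm.line_to(p,.25)
p,a=lever(2.09,24,54); h=p.copy(); h[2]=.19
arm.line_to(h,.2,q(a)); arm.line_to(p,.12); f0=arm.read_ft_force(); print(f0,arm.read_time())
for th in [*np.arange(2.05,.1,-.1),.05,0,-.03,-.06,-.09,-.12,-.15]:
    p,a=lever(th,19,54); arm.line_to(p,.08,q(a))
    f=arm.read_ft_force()-f0; print(round(th,2),f.round(1),end=" ")
    if th>-.01 and np.hypot(*f[:2])>25 or th<=0 and np.hypot(*f[:2])>12: print("STOP"); break
print(arm.read_time(),arm.read_tool_pos(),p)
p,a=lever(th,34,54); arm.line_to(p,.12)
p[2]=.25; arm.line_to(p,.25)
p=p+[-.05,.12,.1]; arm.movep(p,q(a)); print(arm.read_time(),arm.read_ft_force())
for n in("scene","top"): cv2.imwrite(f"pics/{n}5.png",snapshot(n))
s=cv2.imread("pics/scene5.png")[130:260,170:350];t=cv2.imread("pics/top5.png")[110:240,240:360]
cv2.imwrite("pics/m5.png",cv2.resize(np.hstack([s,t]),None,fx=2.6,fy=2.6))
E
```

```text
[ 0.05155064  0.15913063 -0.06845079] 24.1083
2.05 [-0.2  0.1  0.5] 1.95 [ 0.9 -0.3  0.6] 1.85 [0.8 0.3 0.6] 1.75 [ 0.6 -1.   0.4] 1.65 [0.1 0.2 0.4] 1.55 [-0.5 -0.6  0.3] 1.45 [ 0.6  0.  -0.5] 1.35 [ 0.2 -0.1 -0.4] 1.25 [-0.5 -0.5  0.1] 1.15 [-0.5 -0.2  0.4] 1.05 [0.4 0.1 0. ] 0.95 [-0.4  0.3 -0.4] 0.85 [-1.  -1.   0.9] 0.75 [ 0.7  1.1 -0.5] 0.65 [-0.4 -0.8 -0.2] 0.55 [-0.3  0.8  0.2] 0.45 [-0.7 -0.2  0.6] 0.35 [-0.1  0.3  0.5] 0.25 [ 0.6  0.  -0.5] 0.15 [-0.6  0.5  0.1] 0.05 [-0.7  0.9 -0.2] 0 [-0.   1.9 -0.8] -0.03 [0.4 5.5 2.2] -0.06 [0.3 8.7 4.5] -0.09 [ 0.5 10.8  7.9] -0.12 [-1.  14.1 11.5] STOP
30.6083 [ 0.39368301 -0.33792552  0.12649569] [ 0.39338557 -0.34558585  0.127     ]
32.225 [0.01422691 0.10036599 0.88948502]
```

View pics/m5.png

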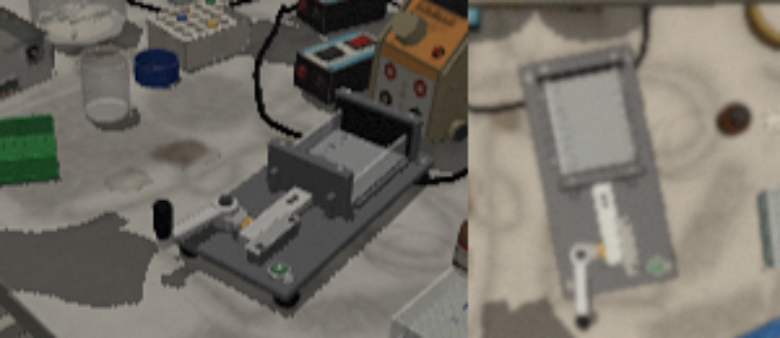

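The lever is back on its stop, the gate is against the tray with the tray against the wall, the bystanders in view are in place, and the arm is clear.

```bash
python3 -c "
from station import *
print(ticket.finish_job())"
```

```text
the job is handed in; nothing more can be done
None
```

The job is handed in after about 32 s of robot time: lever swung out to its stop, gate pushed home with the tray snug, lever pushed back to its locked stop; the last pictures and force readings agree, but no verdict was returned.

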